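# Put the loose desk supplies back with their own kind

### The job

Clear the loose supplies off the desk: put the tape roll, the eraser, the stick of staples and the correction tape each back into the organiser tray that already holds its kind. Set each one down rather than dropping it, so that it lies flat on the tray's floor in the free space, the same way up as now, and (all but the round tape roll) lengthways across the width of the tray like the ones already there. Leave the stapler and the calculator where they are.

Things in the scene. Friction and masses are not known exactly. Their poses are not given: they have to be found in the camera images.
- tape_roll: The loose roll of clear sticky tape on a white core, lying flat on the desk: 54 mm outside diameter, hole 26 mm, 19 mm high, about 50 g. Origin: centre of its underside; z up along its axis.
- eraser: The loose off-white block eraser lying flat on the desk: 60 (its x) x 28 (its y) x 14 mm high, about 35 g. Origin: centre of its underside.
- staple_stick: The loose steel stick of heavy-duty staples lying on the desk with its crown up and its legs down: 66 (its x) x 13 (its y) x 15 mm high, about 25 g. Origin: centre of its underside.
- correction_tape: The loose correction-tape dispenser lying flat on the desk: lime-green teardrop with two white reels on top and a white nose, 84 mm long (its x, nose at +x), 15 mm high. Round end 36 mm across, centred at x = -23 mm; sides parallel, 29 mm apart in y, from x = -5 to +20 mm (grip there); nose 15 mm wide. About 30 g. Origin: on its underside, mid-length.
- tape_tray: Tape organiser tray, dark grey, fixed (as is its stock), 170 (its x) x 120 (its y) x 40 mm high, open on top; walls and floor 3 mm (inner floor at z = 3 mm). Origin: centre of underside. One of four in a row beyond the loose things, in any order; known by its stock at the far end (+x): one more tape roll. Free floor: x from -82 to +21 mm, whole width.
- eraser_tray: Eraser organiser tray, dark grey, fixed (as is its stock), 170 (its x) x 120 (its y) x 40 mm high, open on top; walls and floor 3 mm (inner floor at z = 3 mm). Origin: centre of underside. One of four in a row beyond the loose things, in any order; known by its stock at the far end (+x): two more erasers, long sides across the tray (along y). Free floor: x from -82 to +18 mm, whole width.
- staple_tray: Staple organiser tray, dark grey, fixed (as is its stock), 170 (its x) x 120 (its y) x 40 mm high, open on top; walls and floor 3 mm (inner floor at z = 3 mm). Origin: centre of underside. One of four in a row beyond the loose things, in any order; known by its stock at the far end (+x): two more staple sticks, lengthways across the tray (along y). Free floor: x from -82 to +45 mm, whole width.
- correction_tray: Correction-tape organiser tray, dark grey, fixed (as is its stock), 170 (its x) x 120 (its y) x 40 mm high, open on top; walls and floor 3 mm (inner floor at z = 3 mm). Origin: centre of underside. One of four in a row beyond the loose things, in any order; known by its stock at the far end (+x): a magenta correction tape, lengthways across (along y). Free floor: x from -82 to +36 mm, whole width.
- stapler: Black desk stapler with a white foot, 128 (its x) x 34 x 54 mm high, loose, at the left (+y) end of the near row; to be left alone. Origin: centre of its underside. (A pen cup, 76 mm wide with pens to 190 mm, stands out of the way beyond the trays' right end, near x = 0.70, y = -0.52.)
- calculator: Black pocket calculator, 112 (its x) x 70 x 14 mm high, loose, lying flat among the loose supplies in the near row; to be left alone. Origin: centre of its underside.

How it is judged:
At the end, for the whole second after the job is handed in: Each supply is in its own kind's tray, at rest: origin within 80 mm (tray x) and 56 mm (tray y) of the tray's middle and at most 8 mm above its underside, upright within 7 degrees; all but the roll lie lengthways within 17 degrees of the tray's y axis (x of tape_roll in the frame of tape_tray between -0.08 and 0.08 m and y of tape_roll in the frame of tape_tray between -0.056 and 0.056 m and z of tape_roll in the frame of tape_tray between -0.002 and 0.008 m and angle between each of tape_roll, eraser, staple_stick, correction_tape's own z axis and vertical below 0.12 rad and linear speed of each of tape_roll, eraser, staple_stick, correction_tape below 0.02 m/s and x of eraser in the frame of eraser_tray between -0.08 and 0.08 m and y of eraser in the frame of eraser_tray between -0.056 and 0.056 m and z of eraser in the frame of eraser_tray between -0.002 and 0.008 m and angle between the x axis of eraser and the y axis of eraser_tray, either way round below 0.3 rad and x of staple_stick in the frame of staple_tray between -0.08 and 0.08 m and y of staple_stick in the frame of staple_tray between -0.056 and 0.056 m and z of staple_stick in the frame of staple_tray between -0.002 and 0.008 m and angle between the x axis of staple_stick and the y axis of staple_tray, either way round below 0.3 rad and x of correction_tape in the frame of correction_tray between -0.08 and 0.08 m and y of correction_tape in the frame of correction_tray between -0.056 and 0.056 m and z of correction_tape in the frame of correction_tray between -0.002 and 0.008 m and angle between the x axis of correction_tape and the y axis of correction_tray, either way round below 0.3 rad); the robot touches nothing.
It fails at once if the stapler is shifted by more than 20 mm (distance of stapler from where it was at the start of the episode above 0.02 m).
It fails at once if the calculator is shifted by more than 20 mm (distance of calculator from where it was at the start of the episode above 0.02 m).
It fails at once if a supply is dropped or flung (out of the fingers and faster than 0.9 m/s, a fall of some 40 mm) ((contact force between the fingers and tape_roll below 0.01 N and linear speed of tape_roll above 0.9 m/s) or (contact force between the fingers and eraser below 0.01 N and linear speed of eraser above 0.9 m/s) or (contact force between the fingers and staple_stick below 0.01 N and linear speed of staple_stick above 0.9 m/s) or (contact force between the fingers and correction_tape below 0.01 N and linear speed of correction_tape above 0.9 m/s)).
It also fails if it takes over 93 s, if anything falls off the work surface, if the arm or the gripper's body presses on something with over 40 N, if the wrist force passes 120 N, or if a joint passes its speed limit or range.

### The arm

A 6-joint arm with a two-finger parallel gripper is mounted at the origin on the work surface. World frame = base frame: x ahead of the robot, y to its left, z up, the work surface at z = 0. Lengths are in m, angles in rad, forces in N, time in s.
With the tool pointing down it reaches from about 0.35 to 0.85 m from the base axis. Payload 8.1 kg.
Tool frame: the origin (TCP) lies at the very end of the fingers, on their centre line; the grasp point (between the pads) lies robot.hold_point_z behind it (robot.hold_point_z is the distance from the TCP to the grasp point, in m); z points along the fingers, y is the direction in which the jaws open and shut (so a half turn about z gives the same grasp; the last joint's range is limited). The gripper opens to 93 mm and grips with 3 to 60 N. Pads are 15 mm wide; open, the fingers measure 128 mm over their backs; the gripper's body (75 mm by 188 mm) begins 65 mm behind the grasp point.
Start: joints at [1.256, 0.13, 1.488, -0, 1.523, -0.085], TCP at [0.137, 0.584, 0.219] pointing down, gripper open.
Joint ranges: [-2.96, 2.96], [-0.89, 2.26], [0.02, 2.5], [-1.34, 4.48], [0, 2.73], [-2.66, 2.66]. Speed limits (rad/s): [2.39, 2.39, 2.79, 3.14, 3.14, 3.14].

### API

Orientations are given as a rotation vector (axis times angle).
In Python, from plant import robot, cams gives the robot as it stands. The module is installed in compiled form; this text tells all that it offers.
- The arm moves only by the tool step_arm, never from a script. Its argument "deltas" is a list of rows, each an object with "offset": the shift along the tool's x, y, z in cm, a list of three; "roll": the turn about the tool's z in rad. In form: [{"offset": [x, y, z], "roll": roll}, ...]. A call has 1 to 12 rows; each row shifts and turns the commanded pose from where the row before left it, along the tool's axes as they then stand; what a row does not reach is not made up. A row lasts 1/8 s, in which the tool goes at most 62.5 mm and 10.7 degrees, less where a joint would pass 70% of its speed; a pose out of reach is approached as far as the arm can. A call with a gripper value outside its range is refused whole. "fingers" is the finger opening in cm, from 0 to 9.3, set as the call begins (left out, the last holds). The fingers move at their own pace and stop on an object; "grip_force" is the grip in N (left out, the last holds). Time passes only in rows, so rows that do not move let the fingers close. It gives the time, the measured TCP pose, the force and the opening at its end, in the units of the state.
- robot.read_state(): the state, without advancing time (a new reading comes with each control period).
- cams.read_camera(name): name is "scene" or "top" or "wrist"; returns a dict with "pixels" (420x560x3 uint8, red, green, blue), "fx", "fy", "cx", "cy" (pixels), "extrinsics" (4x4, takes a point from world to camera coordinates). Camera axes: x right, y down, z forward; pixel columns grow to the right and rows downward; lengths in m; the calibration is good to about 2 mm. A picture is of the moment at which its call begins. There is no depth.
- robot.close_job(): hands the job in, once; it reports no verdict.
Trained networks look in a picture, given as the dict that the camera call returned (one of the last four; its "shot" number tells which), for a name from the list of things; names that differ only in an ending like _2 or _b are one class to them, and where a whole thing is asked for, a point or a joint stands for the part that bears it (a point fixed in the world has none). Each returns a list of dicts, best first, with "score" (0 to 1); they miss things now and then, are a little off and sometimes report something else, mostly with a low value. They report only what shows in the picture. A call takes as long as a camera call.
- cams.boxes_of(picture, thing): "xy" ([column, row] in pixels, amid what is visible of it).
- cams.silhouettes(picture, thing): "mask" (420x560 bool, what is visible of it) and "xy" ([column, row] in pixels, amid what is visible of it).
- cams.pinpoint(picture, thing): "xy" ([column, row] in pixels: a listed point, or the origin of a listed thing).
The state is a dict: "t": time; "q": joint angles; "dq": joint speeds; "joint_torque": joint torques, N m; "tool_pos": TCP position; "orientation": TCP orientation; "force": force on the tool from outside, world axes, zero at the start; "wrist_torque": the same for the moment, N m; "opening": finger opening in m.
Only numpy, scipy, OpenCV 4.12 (cv2) and the standard library are available. Lean on these libraries where they do the work, as an engineer would, in place of code of your own. Each camera call takes 0.05 s, during which the arm holds its last target. There are 200 camera calls.

## Working session

There is one attempt and no reset: what is moved stays moved. The work goes in short steps, Python scripts to look and compute and a tool call to move; the robot and the scene stay as the last step left them, time stands still between calls to the robot, and variables do not carry over. Pictures are saved under pics/ and viewed, about 12 in all and at most 16, crops included, and the job is handed in when it is done.

Besides the shell and the picture viewer there is one more tool, called after "Emit:" by a JSON object that holds its "fn" and its "kwargs". step_arm: Moves the arm, as the interface text tells. Its arguments: {"type":"object","properties":{"deltas":{"type":"array"},"fingers":{"type":"number"},"grip_force":{"type":"number"}},"required":["deltas"]}

```bash
mkdir -p pics; cat > h.py <<'E'
import numpy as np, cv2
from scipy.spatial.transform import Rotation as R
from plant import robot, cams
NAMES=['tape_roll','eraser','staple_stick','correction_tape','tape_tray','eraser_tray','staple_tray','correction_tray','stapler','calculator']
def ray(p,xy):
    E=np.array(p['extrinsics']);Rm=E[:3,:3];c=-Rm.T@E[:3,3]
    d=Rm.T@np.array([(xy[0]-p['cx'])/p['fx'],(xy[1]-p['cy'])/p['fy'],1.]);return c,d
def toz(p,xy,z):
    c,d=ray(p,xy);return c+d*(z-c[2])/d[2]
def save(p,n): cv2.imwrite(f'pics/{n}.png',cv2.cvtColor(p['pixels'],cv2.COLOR_RGB2BGR))
E
python3 - <<'E'
from h import *
np.set_printoptions(precision=3,suppress=True)
s=robot.read_state();print(s,robot.hold_point_z)
for c in ['scene','top']:
    p=cams.read_camera(c);save(p,c+'0')
    print(c,-np.array(p['extrinsics'])[:3,:3].T@np.array(p['extrinsics'])[:3,3],p['fx'])
    for n in NAMES:
        print(n,[(round(r['score'],2),np.round(r['xy']).tolist(),toz(p,r['xy'],0)[:2].round(3).tolist()) for r in cams.pinpoint(p,n)[:4]])
E
```

```text
{'t': 0.0, 'q': array([ 1.256,  0.131,  1.489, -0.   ,  1.523, -0.085]), 'dq': array([-0.   , -0.   ,  0.001, -0.001, -0.002, -0.001]), 'joint_torque': array([ -0.002, -55.983, -49.176,   0.077,   0.035,  -0.   ]), 'tool_pos': array([0.136, 0.584, 0.218]), 'orientation': array([-0.36 , -3.121,  0.003]), 'force': array([0.295, 0.077, 0.785]), 'wrist_torque': array([-0.008,  0.042,  0.042]), 'opening': 0.09258173937761709} 0.0188
scene [ 0.911 -0.224  0.848] 392.6164571282817
tape_roll [(0.78, [273.0, 195.0], [0.453, 0.146])]
eraser [(0.53, [306.0, 168.0], [0.446, 0.273])]
staple_stick [(0.54, [136.0, 302.0], [0.467, -0.271])]
correction_tape [(0.67, [188.0, 267.0], [0.475, -0.138])]
tape_tray [(0.68, [354.0, 215.0], [0.641, 0.257])]
eraser_tray [(0.72, [185.0, 356.0], [0.637, -0.256])]
staple_tray [(0.96, [249.0, 308.0], [0.646, -0.092])]
correction_tray [(0.71, [307.0, 259.0], [0.647, 0.085])]
stapler [(0.59, [359.0, 137.0], [0.469, 0.466]), (0.33, [185.0, 267.0], [0.469, -0.143])]
calculator []
top [0.487 0.109 0.894] 408.11208321008604
tape_roll [(0.7, [263.0, 261.0], [0.462, 0.143])]
eraser [(0.95, [196.0, 266.0], [0.448, 0.289])]
staple_stick [(0.74, [210.0, 178.0], [0.642, 0.263]), (0.65, [456.0, 257.0], [0.475, -0.277])]
correction_tape [(0.56, [396.0, 260.0], [0.467, -0.146])]
tape_tray [(0.91, [208.0, 178.0], [0.643, 0.268])]
eraser_tray [(0.73, [444.0, 182.0], [0.638, -0.255])]
staple_tray [(0.66, [371.0, 180.0], [0.641, -0.093]), (0.42, [396.0, 257.0], [0.473, -0.147])]
correction_tray [(0.74, [290.0, 176.0], [0.649, 0.086]), (0.66, [455.0, 256.0], [0.476, -0.274]), (0.3, [330.0, 272.0], [0.439, -0.002])]
stapler [(0.57, [115.0, 254.0], [0.474, 0.467])]
calculator [(0.66, [328.0, 273.0], [0.437, 0.0])]
```

```bash
python3 - <<'E'
import cv2
a=cv2.imread('pics/top0.png'); cv2.imwrite('pics/top0c.png',cv2.resize(a[110:330,80:500],(800,419),interpolation=cv2.INTER_CUBIC))
E
```

```text
(no output)
```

View pics/top0c.png

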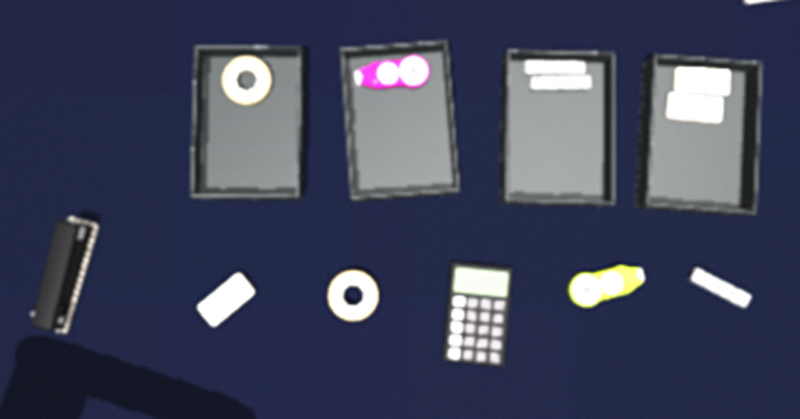

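View pics/scene0.png

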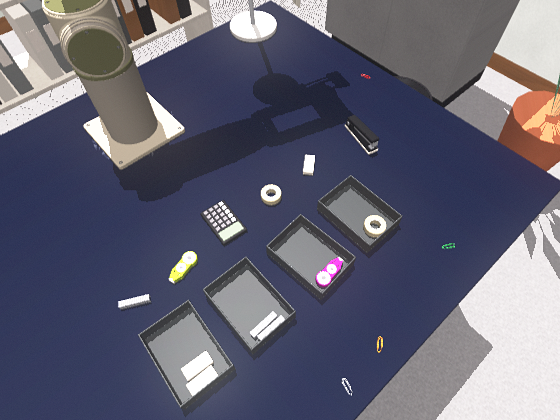

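The top view shows, left to right, the tape, correction (magenta), staple and eraser trays. The near row is stapler, eraser, roll, calculator, correction tape, staple stick. The networks' best hits agree with this. Next I measure yaws.

```bash
cat >> h.py <<'E'
H=dict(tape_roll=.019,eraser=.014,staple_stick=.015,correction_tape=.015)
def rect(mask,p,z):
    m=mask.astype(np.uint8); c=max(cv2.findContours(m,cv2.RETR_EXTERNAL,cv2.CHAIN_APPROX_NONE)[0],key=cv2.contourArea)
    w=np.array([toz(p,q[0],z)[:2]*1000 for q in c],np.float32)
    b=cv2.boxPoints(cv2.minAreaRect(w)); e1=b[1]-b[0];e2=b[2]-b[1]
    l=e1 if np.hypot(*e1)>np.hypot(*e2) else e2
    yaw=np.degrees(np.arctan2(l[1],l[0])); yaw=(yaw+90)%180-90
    return b.mean(0).round(1),round(float(yaw),1),sorted([round(float(np.hypot(*e)),1) for e in (e1,e2)])
def jaw(s): # yaw in deg of tool y axis, mod 180, and full matrix
    M=R.from_rotvec(s['orientation']).as_matrix(); return np.degrees(np.arctan2(M[1,1],M[0,1])),M
def go(pos,jawyaw,s=None):
    """print roll to do and offset (cm) in tool axes AFTER the roll"""
    s=s or robot.read_state(); y,M=jaw(s); d=(jawyaw-y+90)%180-90
    roll=-np.radians(d); M2=M@R.from_rotvec([0,0,roll]).as_matrix()
    print('q6 %.2f'%s['q'][5],'roll %.3f'%roll,'offset cm after roll',(M2.T@(np.array(pos)-s['tool_pos'])*100).round(2),
      'now',np.round(s['tool_pos'],4),'jaw %.1f'%y,'t %.2f'%s['t'],'tilt',M[:,2].round(3))
E
python3 - <<'E'
from h import *
p=cams.read_camera('top')
for n in NAMES[:8]+['calculator']:
    for r in cams.silhouettes(p,n)[:2]:
        print(n,round(r['score'],2),np.round(r['xy']),int(r['mask'].sum()),*rect(r['mask'],p,H.get(n,.04 if 'tray' in n else .014)))
y,M=jaw(robot.read_state());print(y,M.round(3))
E
```

```text
tape_roll 0.57 [268. 266.] 404 [455.3 137.7] -89.4 [50.8, 51.2]
eraser 0.87 [197. 265.] 374 [448.7 280. ] -50.0 [29.1, 60.8]
staple_stick 0.76 [457. 259.] 269 [ 467.3 -272.9] 63.6 [17.4, 70.2]
correction_tape 0.84 [398. 256.] 488 [ 468.4 -146.5] -77.6 [33.7, 81.6]
correction_tape 0.26 [330. 273.] 1754 [436.4  -1.5] -5.2 [72.0, 112.8]
tape_tray 0.67 [396. 258.] 518 [ 472.4 -138.1] -65.7 [36.0, 81.5]
tape_tray 0.64 [209. 174.] 4687 [645.1 256.8] 0.5 [125.3, 171.6]
eraser_tray 0.63 [448. 181.] 5051 [ 636.1 -244.1] -3.9 [132.8, 173.4]
staple_tray 0.75 [371. 178.] 4885 [643. -87.] -0.8 [125.5, 178.3]
staple_tray 0.46 [198. 263.] 386 [449.8 273.6] -49.4 [28.9, 59.5]
correction_tray 0.65 [290. 175.] 4538 [648.9  87.1] 4.8 [119.7, 173.0]
calculator 0.89 [332. 273.] 1648 [435.4  -2.5] -5.2 [69.5, 110.9]
calculator 0.48 [208. 177.] 4663 [649.9 260.3] 0.5 [127.1, 176.8]
76.83649205693936 [[-0.974  0.228  0.   ]
 [ 0.228  0.974 -0.   ]
 [-0.    -0.    -1.   ]]
```

```bash
python3 - <<'E'
from h import *
go([.449,.280,.15],40)
E
```

```text
q6 -0.09 roll 0.643 offset cm after roll [-43.38   4.37   6.87] now [0.1366 0.5842 0.2186] jaw 76.8 t 1.60 tilt [ 0. -0. -1.]
```

Emit:
{"fn": "step_arm", "kwargs": {"deltas": [{"offset":[0,0,0],"roll":0.16},{"offset":[0,0,0],"roll":0.16},{"offset":[0,0,0],"roll":0.16},{"offset":[0,0,0],"roll":0.163},{"offset":[-5.4,0.55,0.8],"roll":0},{"offset":[-5.4,0.55,0.8],"roll":0},{"offset":[-5.4,0.55,0.8],"roll":0},{"offset":[-5.4,0.55,0.9],"roll":0},{"offset":[-5.4,0.55,0.9],"roll":0},{"offset":[-5.4,0.55,0.9],"roll":0},{"offset":[-5.4,0.55,0.9],"roll":0},{"offset":[-5.5,0.55,0.9],"roll":0}], "fingers": 6}}

```text
t: 3.1
tool_pos: [0.4498, 0.2795, 0.1496]
orientation: [1.328, 2.847, 0.001]
force: [1.1, 0.2, -0.0]
opening: 0.0598
```

```bash
cat >> h.py <<'E'
def look(n,name,cam='wrist'):
    p=cams.read_camera(cam);save(p,name)
    for r in cams.silhouettes(p,n)[:2]:
        print(n,round(r['score'],2),np.round(r['xy']),*rect(r['mask'],p,H[n]))
    for r in cams.pinpoint(p,n)[:2]: print('pin',round(r['score'],2),np.round(r['xy']),(toz(p,r['xy'],0)[:2]*1000).round(1))
    return p
E
python3 - <<'E'
from h import *
look('eraser','w1')
go([.449,.280,.15],40)
E
```

```text
eraser 0.91 [278. 193.] [444.9 283.3] -49.3 [27.2, 60.9]
pin 0.73 [279. 194.] [445.4 283.1]
q6 -0.24 roll -0.004 offset cm after roll [ 0.15  0.02 -0.1 ] now [0.4498 0.2787 0.149 ] jaw 39.7 t 3.25 tilt [-0.001 -0.001 -1.   ]
```

View pics/w1.png

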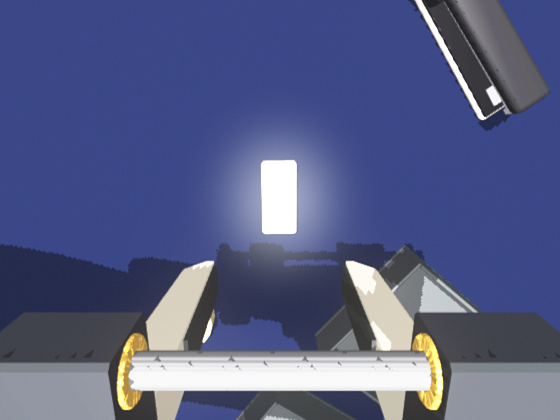

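The wrist picture shows the eraser at (279, 194), upright between the fingers (centre column 280), 27×61 mm as specified. I correct and descend.

```bash
python3 - <<'E'
from h import *
go([.445,.2833,.003],40.7)
E
```

```text
q6 -0.24 roll -0.017 offset cm after roll [ 0.66 -0.05 14.6 ] now [0.4498 0.2787 0.149 ] jaw 39.7 t 3.25 tilt [-0.001 -0.001 -1.   ]
```

Emit:
{"fn": "step_arm", "kwargs": {"deltas": [{"offset":[0.66,-0.05,3],"roll":-0.017},{"offset":[0,0,4],"roll":0},{"offset":[0,0,4],"roll":0},{"offset":[0,0,2],"roll":0},{"offset":[0,0,1],"roll":0},{"offset":[0,0,0.5],"roll":0},{"offset":[0,0,0],"roll":0}]}}

```text
t: 4.12
tool_pos: [0.4443, 0.2861, 0.0053]
orientation: [1.303, 2.858, 0.001]
force: [-0.0, 0.0, -0.3]
opening: 0.0604
```

Emit:
{"fn": "step_arm", "kwargs": {"deltas": [{"offset":[0,0,0],"roll":0},{"offset":[0,0,0],"roll":0},{"offset":[0,0,0],"roll":0},{"offset":[0,0,0],"roll":0},{"offset":[0,0,0],"roll":0},{"offset":[0,0,0],"roll":0}], "fingers": 0, "grip_force": 12}}

```text
t: 4.88
tool_pos: [0.4442, 0.2855, 0.0048]
orientation: [1.304, 2.858, 0.0]
force: [-0.5, -0.1, 2.6]
opening: 0.0281
```

Emit:
{"fn": "step_arm", "kwargs": {"deltas": [{"offset":[0,0,-1],"roll":0},{"offset":[0,0,-3],"roll":0},{"offset":[0,0,-4],"roll":0},{"offset":[0,0,-4],"roll":0},{"offset":[0,0,0],"roll":0}]}}

```text
t: 5.5
tool_pos: [0.4466, 0.2869, 0.1294]
orientation: [1.302, 2.854, 0.01]
force: [0.0, 0.4, -1.1]
opening: 0.0281
```

```bash
python3 - <<'E'
from h import *
p=cams.read_camera('top')
for r in cams.silhouettes(p,'eraser_tray')[:2]: print(r['score'],r['xy'],*rect(r['mask'],p,.04))
go([.610,-.250,.13],-3)
E
```

```text
0.9 [448.3, 179.2] [ 636.4 -243.4] -3.8 [137.4, 177.3]
0.56 [333.3, 275.6] [436.2   0. ] -5.6 [69.5, 110.4]
q6 -0.24 roll 0.767 offset cm after roll [-52.62  19.37  -0.51] now [0.4442 0.2856 0.125 ] jaw 41.0 t 5.60 tilt [ 0.001  0.    -1.   ]
```

Emit:
{"fn": "step_arm", "kwargs": {"deltas": [{"offset":[0,0,0],"roll":0.15},{"offset":[0,0,0],"roll":0.15},{"offset":[0,0,0],"roll":0.15},{"offset":[0,0,0],"roll":0.15},{"offset":[0,0,0],"roll":0.167}]}}

```text
t: 6.22
tool_pos: [0.4427, 0.2848, 0.1224]
orientation: [-2.283, -2.156, 0.006]
force: [-1.0, -0.2, -0.3]
opening: 0.0276
```

```bash
python3 - <<'E'
from h import *
go([.602,-.253,.125],-3)
E
```

```text
q6 0.53 roll -0.005 offset cm after roll [-52.88  18.72  -0.22] now [0.4427 0.2848 0.1224] jaw -3.3 t 6.22 tilt [-0.003 -0.002 -1.   ]
```

Emit:
{"fn": "step_arm", "kwargs": {"deltas": [{"offset":[-3,1,0],"roll":0},{"offset":[-5,1.8,0],"roll":0},{"offset":[-5,1.8,0],"roll":0},{"offset":[-5,1.8,0],"roll":0},{"offset":[-5,1.8,0],"roll":0},{"offset":[-5,1.8,0],"roll":0},{"offset":[-5,1.8,0],"roll":0},{"offset":[-5,1.8,0],"roll":0},{"offset":[-5,1.8,0],"roll":0},{"offset":[-5,1.8,0],"roll":0},{"offset":[-3,1,0],"roll":0},{"offset":[-1.9,0.5,0],"roll":0}]}}

```text
t: 7.72
tool_pos: [0.6022, -0.2535, 0.1222]
orientation: [-2.277, -2.159, 0.002]
force: [-0.2, 0.3, -0.3]
opening: 0.028
```

```bash
python3 - <<'E'
from h import *
go([.602,-.253,.007],-3)
p=cams.read_camera('wrist');save(p,'w2')
E
```

```text
q6 -0.42 roll -0.001 offset cm after roll [ 0.03  0.02 11.52] now [ 0.6022 -0.2535  0.1222] jaw -3.1 t 7.72 tilt [-0.003  0.002 -1.   ]
```

View pics/w2.png

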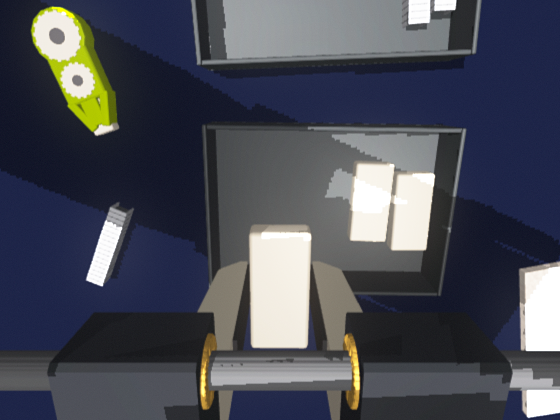

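The eraser is held straight above the tray; the tray rim corners are at about (205,127), (465,129), (441,295) and (211,292). I check the tray pose from these.

```bash
python3 - <<'E'
from h import *
p=cams.read_camera('wrist')
for q in [(205,127),(465,129),(441,295),(211,292)]: print(q,toz(p,q,.04).round(4))
for r in cams.pinpoint(p,'eraser_tray')[:2]: print('pin',r['score'],r['xy'],toz(p,r['xy'],0).round(4))
E
```

```text
(205, 127) [ 0.5574 -0.187   0.04  ]
(465, 129) [ 0.7236 -0.1971  0.04  ]
(441, 295) [ 0.7168 -0.3156  0.04  ]
(211, 292) [ 0.5488 -0.3045  0.04  ]
pin 0.63 [323.8, 201.1] [ 0.6366 -0.2507  0.    ]
```

Emit:
{"fn": "step_arm", "kwargs": {"deltas": [{"offset":[0,0,3],"roll":0},{"offset":[0,0,4],"roll":0},{"offset":[0,0,3],"roll":0},{"offset":[0,0,1],"roll":0},{"offset":[0,0,0.4],"roll":0},{"offset":[0,0,0.1],"roll":0},{"offset":[0,0,0],"roll":0}]}}

```text
t: 8.75
tool_pos: [0.6042, -0.2529, 0.0111]
orientation: [2.277, 2.162, 0.001]
force: [0.1, -0.0, -0.6]
opening: 0.0276
```

Emit:
{"fn": "step_arm", "kwargs": {"deltas": [{"offset":[0,0,0.1],"roll":0},{"offset":[0,0,0.1],"roll":0},{"offset":[0,0,0],"roll":0}]}}

```text
t: 9.12
tool_pos: [0.6035, -0.2527, 0.0079]
orientation: [2.278, 2.163, 0.0]
force: [0.8, -0.1, 0.9]
opening: 0.0278
```

Emit:
{"fn": "step_arm", "kwargs": {"deltas": [{"offset":[0,0,0],"roll":0},{"offset":[0,0,0],"roll":0},{"offset":[0,0,0],"roll":0}], "fingers": 5}}

```text
t: 9.5
tool_pos: [0.6032, -0.2525, 0.0076]
orientation: [-2.278, -2.163, 0.0]
force: [-0.3, -1.1, 0.5]
opening: 0.049
```

Emit:
{"fn": "step_arm", "kwargs": {"deltas": [{"offset":[0,0,-1],"roll":0},{"offset":[0,0,-4],"roll":0},{"offset":[0,0,-5],"roll":0},{"offset":[0,0,-5],"roll":0},{"offset":[0,0,0],"roll":0}]}}

```text
t: 10.12
tool_pos: [0.6066, -0.2542, 0.1652]
orientation: [2.271, 2.156, 0.006]
force: [0.3, -0.7, 1.3]
opening: 0.0502
```

```bash
python3 - <<'E'
from h import *
p=look('staple_stick','w3')
for r in cams.silhouettes(p,'eraser')[:4]: print('er',r['score'],r['xy'],*rect(r['mask'],p,.017))
go([.467,-.273,.15],63.6-90)
E
```

```text
staple_stick 0.72 [118. 225.] [ 467.5 -272.3] 63.7 [17.1, 70.7]
pin 0.56 [124. 224.] [ 463.9 -273.9]
er 0.59 [271.8, 198.9] [ 602.8 -255.3] 86.1 [27.5, 61.2]
q6 -0.42 roll 0.409 offset cm after roll [ -7.9  -11.2    0.65] now [ 0.6025 -0.2521  0.1563] jaw -3.0 t 10.32 tilt [-0.002  0.001 -1.   ]
```

View pics/w3.png

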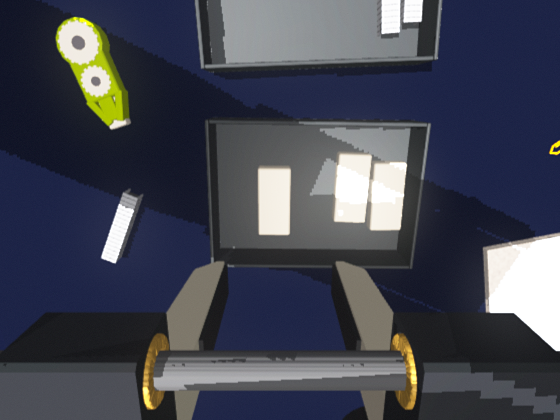

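The eraser lies flat in its tray at (275,200), parallel to its stock. The staple stick at (122,227) agrees with the top measurement. I go above it.

Emit:
{"fn": "step_arm", "kwargs": {"deltas": [{"offset":[0,0,0],"roll":0.14},{"offset":[0,0,0],"roll":0.14},{"offset":[0,0,0],"roll":0.129},{"offset":[-2.7,-3.7,0.2],"roll":0},{"offset":[-2.6,-3.8,0.2],"roll":0},{"offset":[-2.6,-3.7,0.2],"roll":0},{"offset":[0,0,0],"roll":0}]}}

```text
t: 11.2
tool_pos: [0.4641, -0.2728, 0.1489]
orientation: [-2.668, -1.65, 0.004]
force: [0.4, 0.5, -0.4]
opening: 0.0496
```

```bash
python3 - <<'E'
from h import *
p=look('staple_stick','w4')
go([.467,-.273,.005],63.6-90)
E
```

```text
staple_stick 0.85 [279. 203.] [ 465.1 -272.8] 63.3 [13.2, 66.2]
pin 0.71 [282. 199.] [ 465.  -272.3]
q6 -0.16 roll -0.000 offset cm after roll [-0.03 -0.09 14.6 ] now [ 0.468  -0.2732  0.151 ] jaw -26.4 t 11.35 tilt [-0.     0.001 -1.   ]
```

Emit:
{"fn": "step_arm", "kwargs": {"deltas": [{"offset":[0.1,-0.1,3],"roll":0},{"offset":[0,0,4],"roll":0},{"offset":[0,0,4],"roll":0},{"offset":[0,0,2],"roll":0},{"offset":[0,0,1],"roll":0},{"offset":[0,0,0.7],"roll":0},{"offset":[0,0,0],"roll":0}]}}

```text
t: 12.22
tool_pos: [0.4678, -0.2722, 0.0049]
orientation: [2.67, 1.655, 0.0]
force: [-0.5, 0.1, 0.3]
opening: 0.0501
```

Emit:
{"fn": "step_arm", "kwargs": {"deltas": [{"offset":[0,0,0],"roll":0},{"offset":[0,0,0],"roll":0},{"offset":[0,0,0],"roll":0},{"offset":[0,0,0],"roll":0},{"offset":[0,0,0],"roll":0},{"offset":[0,0,0],"roll":0}], "fingers": 0, "grip_force": 12}}

```text
t: 12.98
tool_pos: [0.4674, -0.2722, 0.0048]
orientation: [2.67, 1.655, -0.0]
force: [-0.8, 0.3, 2.8]
opening: 0.0127
```

Emit:
{"fn": "step_arm", "kwargs": {"deltas": [{"offset":[0,0,-1],"roll":0},{"offset":[0,0,-3],"roll":0},{"offset":[0,0,-4],"roll":0},{"offset":[0,0,-4],"roll":0},{"offset":[0,0,0],"roll":-0.15},{"offset":[0,0,0],"roll":-0.15},{"offset":[0,0,0],"roll":-0.14},{"offset":[0,0,0],"roll":0}]}}

```text
t: 13.98
tool_pos: [0.4674, -0.2721, 0.1251]
orientation: [2.245, 2.197, 0.0]
force: [-0.6, 0.4, 0.2]
opening: 0.0129
```

```bash
python3 - <<'E'
from h import *
go([.615,-.092,.125],-1)
E
```

```text
q6 -0.60 roll -0.004 offset cm after roll [18.26 14.44  0.02] now [ 0.4674 -0.2721  0.1251] jaw -1.3 t 13.97 tilt [ 0. -0. -1.]
```

Emit:
{"fn": "step_arm", "kwargs": {"deltas": [{"offset":[3,2.4,0],"roll":0},{"offset":[4,3.2,0],"roll":0},{"offset":[4,3.2,0],"roll":0},{"offset":[4,3.2,0],"roll":0},{"offset":[2.3,1.8,0],"roll":0},{"offset":[1,0.6,0],"roll":0},{"offset":[0,0,0],"roll":0}]}}

```text
t: 14.85
tool_pos: [0.615, -0.092, 0.1246]
orientation: [-2.245, -2.197, 0.001]
force: [-0.7, -0.5, -0.3]
opening: 0.0124
```

```bash
python3 - <<'E'
from h import *
go([.615,-.092,.008],-1)
p=cams.read_camera('wrist');save(p,'w5')
for r in cams.pinpoint(p,'staple_tray')[:2]: print('pin',r['score'],r['xy'],toz(p,r['xy'],0).round(4))
E
```

```text
q6 -0.21 roll -0.004 offset cm after roll [0.000e+00 1.000e-02 1.166e+01] now [ 0.615  -0.092   0.1246] jaw -1.2 t 14.85 tilt [-0. -0. -1.]
pin 0.82 [316.0, 204.2] [ 0.6434 -0.0894  0.    ]
pin 0.28 [270.7, 380.0] [ 0.6028 -0.2569  0.    ]
```

View pics/w5.png

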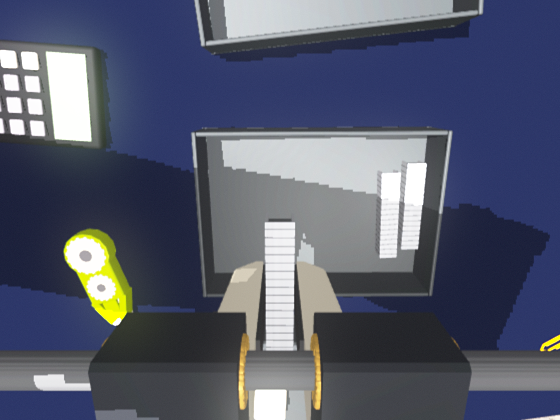

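The stick hangs straight over the staple tray, whose centre the networks put at (316,204), as expected. I lower it.

Emit:
{"fn": "step_arm", "kwargs": {"deltas": [{"offset":[0,0,3],"roll":0},{"offset":[0,0,4],"roll":0},{"offset":[0,0,3],"roll":0},{"offset":[0,0,1],"roll":0},{"offset":[0,0,0.4],"roll":0},{"offset":[0,0,0.2],"roll":0},{"offset":[0,0,0.1],"roll":0},{"offset":[0,0,0],"roll":0}]}}

```text
t: 15.95
tool_pos: [0.6158, -0.0923, 0.0085]
orientation: [2.244, 2.197, 0.001]
force: [0.5, 0.4, -0.4]
opening: 0.0128
```

Emit:
{"fn": "step_arm", "kwargs": {"deltas": [{"offset":[0,0,0],"roll":0},{"offset":[0,0,0],"roll":0},{"offset":[0,0,0],"roll":0}], "fingers": 4}}

```text
t: 16.32
tool_pos: [0.6152, -0.0921, 0.0077]
orientation: [2.245, 2.198, 0.0]
force: [-0.4, 0.3, 1.2]
opening: 0.0372
```

Emit:
{"fn": "step_arm", "kwargs": {"deltas": [{"offset":[0,0,-1],"roll":0},{"offset":[0,0,-4],"roll":0},{"offset":[0,0,-5],"roll":0},{"offset":[0,0,-5],"roll":0},{"offset":[0,0,0],"roll":0}]}}

```text
t: 16.95
tool_pos: [0.6188, -0.093, 0.1648]
orientation: [2.238, 2.192, 0.009]
force: [-0.2, -0.5, 0.9]
opening: 0.04
```

```bash
python3 - <<'E'
from h import *
p=look('correction_tape','w6')
for r in cams.silhouettes(p,'staple_stick')[:4]: print('st',r['score'],r['xy'],*rect(r['mask'],p,.018))
go([.47,-.146,.15],20)
E
```

```text
correction_tape 0.71 [303.  18.] [654.6  39.4] -1.0 [39.8, 186.4]
pin 0.74 [115. 253.] [ 465.  -144.7]
st 0.6 [273.3, 199.8] [615.1 -94.1] 89.0 [13.6, 65.3]
q6 -0.21 roll -0.370 offset cm after roll [ -0.15 -15.4    0.64] now [ 0.6142 -0.0919  0.1561] jaw -1.2 t 17.15 tilt [-0.002  0.001 -1.   ]
```

View pics/w6.png

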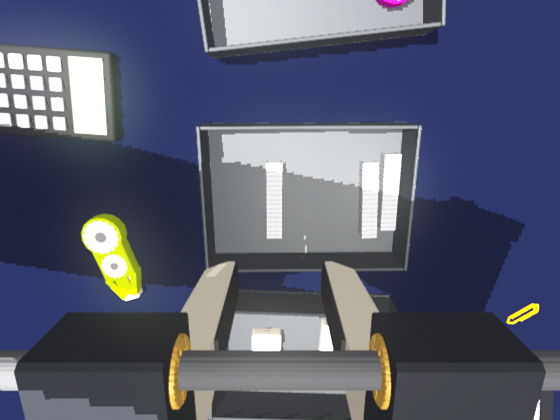

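The stick lies in its tray at (273,200), parallel to its stock. The correction tape runs from the big reel (101,238) to the nose (132,294), a yaw of about -62°. I go above it with a jaw yaw of about 28°.

```bash
python3 - <<'E'
from h import *
go([.47,-.148,.15],27)
E
```

```text
q6 -0.21 roll -0.492 offset cm after roll [  1.55 -15.39   0.64] now [ 0.6142 -0.0919  0.1561] jaw -1.2 t 17.15 tilt [-0.002  0.001 -1.   ]
```

Emit:
{"fn": "step_arm", "kwargs": {"deltas": [{"offset":[0,0,0],"roll":-0.17},{"offset":[0,0,0],"roll":-0.17},{"offset":[0,0,0],"roll":-0.152},{"offset":[0.4,-3.8,0.1],"roll":0},{"offset":[0.4,-4,0.2],"roll":0},{"offset":[0.4,-4,0.1],"roll":0},{"offset":[0.35,-3.6,0.2],"roll":0},{"offset":[0,0,0],"roll":0}], "fingers": 5.5}}

```text
t: 18.15
tool_pos: [0.4681, -0.1483, 0.1495]
orientation: [-1.642, -2.673, 0.001]
force: [0.9, 0.3, 0.3]
opening: 0.0549
```

```bash
python3 - <<'E'
from h import *
p=look('correction_tape','w7')
go([.47,-.148,.005],27)
E
```

```text
correction_tape 0.56 [281. 197.] [ 468.6 -144.4] -72.0 [34.2, 82.4]
correction_tape 0.19 [486. 230.] [652.2 -90.5] -0.7 [130.8, 202.8]
pin 0.95 [279. 197.] [ 465.3 -145.7]
q6 -0.88 roll -0.000 offset cm after roll [ 0.03 -0.1  14.6 ] now [ 0.4711 -0.1479  0.151 ] jaw 27.0 t 18.30 tilt [-0.001  0.001 -1.   ]
```

View pics/w7.png

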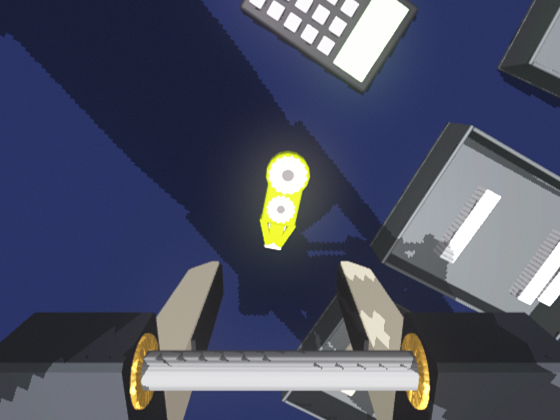

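```bash
python3 - <<'E'
from h import *
p=cams.read_camera('wrist')
a,b,c=[toz(p,q,.016)[:2] for q in [(287.5,174.5),(280.5,210),(272.5,247)]]
d=c-a; print(a,b,c,np.hypot(*d)*1000,np.degrees(np.arctan2(d[1],d[0])),np.degrees(np.arctan2(*(b-a)[::-1])))
u=d/np.hypot(*d); o=a+.023*u; g=o+.007*u; print('origin',o,'grip',g)
go([*g,.004],np.degrees(np.arctan2(d[1],d[0]))+90)
E
```

```text
[ 0.46456238 -0.12242886] [ 0.47305144 -0.15140616] [ 0.48189543 -0.18369207] 63.668005947842474 -74.20232669654968 -73.6717457954239
origin [ 0.47082392 -0.14456013] grip [ 0.47272961 -0.15129573]
q6 -0.88 roll 0.196 offset cm after roll [-0.38  0.04 14.72] now [ 0.4714 -0.1479  0.1512] jaw 27.0 t 18.35 tilt [-0.  0. -1.]
```

Emit:
{"fn": "step_arm", "kwargs": {"deltas": [{"offset":[0,0,0],"roll":0.1},{"offset":[0,0,0],"roll":0.096},{"offset":[-0.4,0,3],"roll":0},{"offset":[0,0,4],"roll":0},{"offset":[0,0,4],"roll":0},{"offset":[0,0,2],"roll":0},{"offset":[0,0,1],"roll":0},{"offset":[0,0,0.7],"roll":0},{"offset":[0,0,0],"roll":0}]}}

```text
t: 19.48
tool_pos: [0.4724, -0.152, 0.0048]
orientation: [1.896, 2.505, 0.0]
force: [0.3, 0.7, 0.2]
opening: 0.0552
```

Emit:
{"fn": "step_arm", "kwargs": {"deltas": [{"offset":[0,0,0],"roll":0},{"offset":[0,0,0],"roll":0},{"offset":[0,0,0],"roll":0},{"offset":[0,0,0],"roll":0},{"offset":[0,0,0],"roll":0},{"offset":[0,0,0],"roll":0}], "fingers": 0, "grip_force": 12}}

```text
t: 20.23
tool_pos: [0.4723, -0.1522, 0.0051]
orientation: [1.896, 2.505, 0.0]
force: [-1.3, 0.2, 5.5]
opening: 0.0287
```

Emit:
{"fn": "step_arm", "kwargs": {"deltas": [{"offset":[0,0,-1],"roll":0},{"offset":[0,0,-3],"roll":0},{"offset":[0,0,-4],"roll":0},{"offset":[0,0,-4],"roll":0},{"offset":[0,0,0],"roll":0.1},{"offset":[0,0,0],"roll":0.1},{"offset":[0,0,0],"roll":0}]}}

```text
t: 21.1
tool_pos: [0.472, -0.152, 0.125]
orientation: [2.136, 2.304, 0.0]
force: [0.5, 0.3, -1.0]
opening: 0.0285
```

```bash
python3 - <<'E'
from h import *
go([.613,.075,.125],5)
E
```

```text
q6 -0.49 roll -0.012 offset cm after roll [21.39 16.02  0.  ] now [ 0.472 -0.152  0.125] jaw 4.3 t 21.10 tilt [ 0. -0. -1.]
```

Emit:
{"fn": "step_arm", "kwargs": {"deltas": [{"offset":[2.5,2,0],"roll":0},{"offset":[4,3,0],"roll":0},{"offset":[4,3,0],"roll":0},{"offset":[4,3,0],"roll":0},{"offset":[4,3,0],"roll":0},{"offset":[2,1.5,0],"roll":0},{"offset":[1,1,0],"roll":0},{"offset":[0,0,0],"roll":0}]}}

```text
t: 22.1
tool_pos: [0.6205, 0.0748, 0.1244]
orientation: [-2.134, -2.305, 0.001]
force: [-0.1, 0.2, -0.3]
opening: 0.0292
```

```bash
python3 - <<'E'
from h import *
go([.618,.0765,.008],5)
p=cams.read_camera('wrist');save(p,'w8')
for r in cams.pinpoint(p,'correction_tray')[:2]: print('pin',r['score'],r['xy'],toz(p,r['xy'],0).round(4))
E
```

```text
q6 -0.04 roll -0.011 offset cm after roll [ 0.19 -0.23 11.64] now [0.6205 0.0748 0.1244] jaw 4.4 t 22.10 tilt [-0. -0. -1.]
pin 0.6 [316.3, 194.3] [0.6478 0.0884 0.    ]
```

View pics/w8.png

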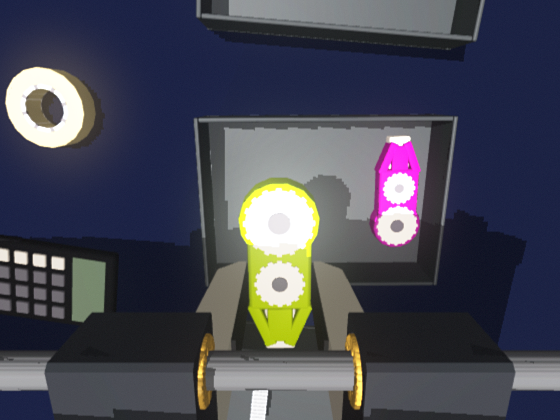

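The correction tape hangs straight over its tray, parallel to the magenta one at (398,190). I lower it.

Emit:
{"fn": "step_arm", "kwargs": {"deltas": [{"offset":[0.3,-0.2,3],"roll":0},{"offset":[0,0,4],"roll":0},{"offset":[0,0,3],"roll":0},{"offset":[0,0,1],"roll":0},{"offset":[0,0,0.4],"roll":0},{"offset":[0,0,0.2],"roll":0},{"offset":[0,0,0.1],"roll":0},{"offset":[0,0,0],"roll":0}]}}

```text
t: 23.2
tool_pos: [0.6188, 0.0776, 0.0085]
orientation: [2.136, 2.303, 0.001]
force: [-0.2, -0.5, -0.2]
opening: 0.0289
```

Emit:
{"fn": "step_arm", "kwargs": {"deltas": [{"offset":[0,0,0],"roll":0},{"offset":[0,0,0],"roll":0},{"offset":[0,0,0],"roll":0}], "fingers": 5}}

```text
t: 23.58
tool_pos: [0.6183, 0.0776, 0.0077]
orientation: [2.136, 2.303, 0.0]
force: [0.3, 0.2, 0.0]
opening: 0.0492
```

Emit:
{"fn": "step_arm", "kwargs": {"deltas": [{"offset":[0,0,-1],"roll":0},{"offset":[0,0,-4],"roll":0},{"offset":[0,0,-5],"roll":0},{"offset":[0,0,-5],"roll":0},{"offset":[0,0,0],"roll":0}]}}

```text
t: 24.2
tool_pos: [0.6219, 0.0777, 0.1649]
orientation: [2.131, 2.298, 0.012]
force: [0.4, 0.3, -0.0]
opening: 0.0501
```

```bash
python3 - <<'E'
from h import *
p=look('tape_roll','w9')
for r in cams.silhouettes(p,'correction_tape')[:4]: print('ct',r['score'],r['xy'],*rect(r['mask'],p,.018))
go([.457,.139,.15],4)
E
```

```text
tape_roll 0.7 [ 67. 115.] [455.7 138.4] -6.0 [52.4, 59.1]
pin 0.63 [ 83. 112.] [453.6 138.1]
ct 0.58 [271.9, 184.5] [617.6  86. ] -85.9 [34.9, 82.3]
q6 -0.03 roll 0.005 offset cm after roll [  7.25 -15.55   0.65] now [0.6172 0.0775 0.1561] jaw 4.3 t 24.40 tilt [-0.002 -0.    -1.   ]
```

View pics/w9.png

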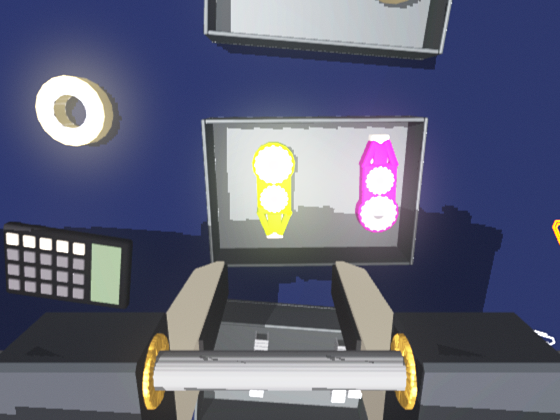

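The correction tape lies in its tray at (273,190). Next is the roll at (73,110), keeping the jaw at about 4°.

Emit:
{"fn": "step_arm", "kwargs": {"deltas": [{"offset":[1.8,-3.9,0.1],"roll":0},{"offset":[1.8,-3.9,0.2],"roll":0},{"offset":[1.8,-3.9,0.1],"roll":0},{"offset":[1.8,-3.8,0.2],"roll":0},{"offset":[0,0,0],"roll":0},{"offset":[0,0,0],"roll":0}], "fingers": 8}}

```text
t: 25.15
tool_pos: [0.4581, 0.1376, 0.1509]
orientation: [-2.136, -2.303, 0.001]
force: [-0.2, 0.5, -0.5]
opening: 0.0801
```

```bash
python3 - <<'E'
from h import *
p=look('tape_roll','w10')
go([.457,.139,.005],4)
E
```

```text
tape_roll 0.76 [275. 214.] [452.3 140.4] -85.6 [53.0, 55.4]
pin 0.72 [276. 198.] [454.6 139. ]
pin 0.4 [449. 268.] [616.2  85.2]
q6 0.11 roll 0.004 offset cm after roll [ 0.18 -0.18 14.64] now [0.4589 0.1373 0.1514] jaw 4.3 t 25.30 tilt [-0. -0. -1.]
```

Emit:
{"fn": "step_arm", "kwargs": {"deltas": [{"offset":[0.25,-0.4,3],"roll":0},{"offset":[0,0,4],"roll":0},{"offset":[0,0,4],"roll":0},{"offset":[0,0,2],"roll":0},{"offset":[0,0,1],"roll":0},{"offset":[0,0,0.7],"roll":0},{"offset":[0,0,0],"roll":0}]}}

```text
t: 26.18
tool_pos: [0.4545, 0.1399, 0.0049]
orientation: [2.137, 2.303, 0.0]
force: [-1.1, 0.7, -0.2]
opening: 0.0799
```

Emit:
{"fn": "step_arm", "kwargs": {"deltas": [{"offset":[0,0,0],"roll":0},{"offset":[0,0,0],"roll":0},{"offset":[0,0,0],"roll":0},{"offset":[0,0,0],"roll":0},{"offset":[0,0,0],"roll":0},{"offset":[0,0,0],"roll":0}], "fingers": 0, "grip_force": 12}}

```text
t: 26.92
tool_pos: [0.4544, 0.14, 0.0051]
orientation: [2.136, 2.303, 0.001]
force: [-2.0, -0.0, 5.4]
opening: 0.0544
```

Emit:
{"fn": "step_arm", "kwargs": {"deltas": [{"offset":[0,0,-1],"roll":0},{"offset":[0,0,-3],"roll":0},{"offset":[0,0,-4],"roll":0},{"offset":[0,0,-4],"roll":0},{"offset":[0,0,0],"roll":0}]}}

```text
t: 27.55
tool_pos: [0.4568, 0.1405, 0.1289]
orientation: [2.134, 2.3, 0.009]
force: [0.7, -0.2, -0.3]
opening: 0.0541
```

```bash
python3 - <<'E'
from h import *
go([.614,.262,.125],4)
E
```

```text
q6 0.12 roll 0.005 offset cm after roll [11.03 16.53  0.52] now [0.4568 0.1405 0.1289] jaw 4.3 t 27.55 tilt [ 0.007  0.001 -1.   ]
```

Emit:
{"fn": "step_arm", "kwargs": {"deltas": [{"offset":[0,0,0],"roll":-0.15},{"offset":[0,0,0],"roll":-0.15},{"offset":[0,0,0],"roll":-0.15},{"offset":[0,0,0],"roll":-0.15},{"offset":[0,0,0],"roll":-0.15},{"offset":[0,0,0],"roll":0}]}}

```text
t: 28.3
tool_pos: [0.4533, 0.1397, 0.1235]
orientation: [-1.145, -2.924, 0.002]
force: [-0.3, -0.3, -0.8]
opening: 0.0544
```

```bash
python3 - <<'E'
from h import *
go([.613,.262,.125],47.3)
E
```

```text
q6 -0.63 roll -0.002 offset cm after roll [-3.45 19.82 -0.18] now [0.4533 0.1397 0.1235] jaw 47.2 t 28.30 tilt [-0.002 -0.    -1.   ]
```

Emit:
{"fn": "step_arm", "kwargs": {"deltas": [{"offset":[-0.4,2.4,0],"roll":0},{"offset":[-0.7,4,0],"roll":0},{"offset":[-0.7,4,0],"roll":0},{"offset":[-0.7,4,0],"roll":0},{"offset":[-0.6,3.5,0],"roll":0},{"offset":[-0.35,1.9,0],"roll":0},{"offset":[0,0,0],"roll":0}]}}

```text
t: 29.18
tool_pos: [0.6138, 0.2624, 0.1234]
orientation: [-1.148, -2.923, 0.001]
force: [-0.1, -0.4, -1.4]
opening: 0.0541
```

```bash
python3 - <<'E'
from h import *
go([.613,.262,.008],47.3)
p=cams.read_camera('wrist');save(p,'w11')
for r in cams.pinpoint(p,'tape_tray')[:2]: print('pin',r['score'],r['xy'],toz(p,r['xy'],0).round(4))
E
```

```text
q6 -0.50 roll -0.003 offset cm after roll [ 0.03 -0.07 11.54] now [0.6138 0.2624 0.1234] jaw 47.1 t 29.18 tilt [-0.001 -0.    -1.   ]
pin 0.97 [302.4, 238.5] [0.644  0.2588 0.    ]
```

View pics/w11.png

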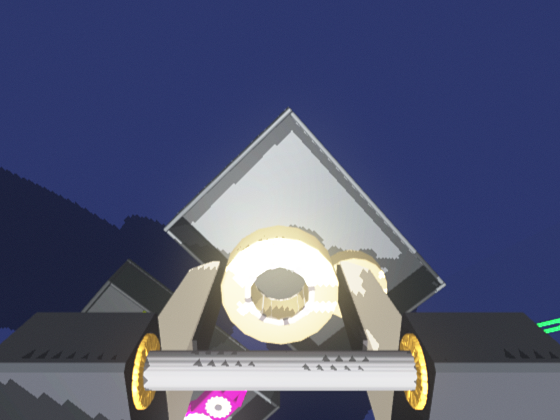

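```bash
python3 - <<'E'
from h import *
p=cams.read_camera('wrist')
c=[toz(p,q,.04)[:2] for q in [(290,110),(165,230),(443,285)]];print(c,(c[1]+c[2])/2)
E
```

```text
[array([0.56063538, 0.31816182]), array([0.56097309, 0.199936  ]), array([0.72724118, 0.31731964])] [0.64410714 0.25862782]
```

The rim corners give a tray centre of (0.644, 0.259), which matches the networks. The roll is at about (-30, +4) mm in the tray frame, so I lower it.

Emit:
{"fn": "step_arm", "kwargs": {"deltas": [{"offset":[0,0,3],"roll":0},{"offset":[0,0,4],"roll":0},{"offset":[0,0,3],"roll":0},{"offset":[0,0,1],"roll":0},{"offset":[0,0,0.4],"roll":0},{"offset":[0,0,0.2],"roll":0},{"offset":[0,0,0.1],"roll":0},{"offset":[0,0,0],"roll":0}]}}

```text
t: 30.32
tool_pos: [0.6143, 0.2621, 0.0085]
orientation: [1.144, 2.925, 0.001]
force: [-0.6, -0.5, -0.2]
opening: 0.0541
```

Emit:
{"fn": "step_arm", "kwargs": {"deltas": [{"offset":[0,0,0],"roll":0},{"offset":[0,0,0],"roll":0},{"offset":[0,0,0],"roll":0}], "fingers": 6.6}}

```text
t: 30.7
tool_pos: [0.6138, 0.262, 0.0077]
orientation: [1.144, 2.926, 0.0]
force: [-0.8, 0.2, 0.5]
opening: 0.0658
```

Emit:
{"fn": "step_arm", "kwargs": {"deltas": [{"offset":[0,0,-1],"roll":0},{"offset":[0,0,-4],"roll":0},{"offset":[0,0,-5],"roll":0},{"offset":[0,0,-5],"roll":0},{"offset":[0,0,-4],"roll":0},{"offset":[-5,-5,0],"roll":0},{"offset":[-4,-4,0],"roll":0},{"offset":[-4,-4,0],"roll":0},{"offset":[0,0,0],"roll":0}]}}

```text
t: 31.82
tool_pos: [0.6211, 0.0824, 0.1987]
orientation: [1.151, 2.922, -0.001]
force: [0.1, 0.8, -0.5]
opening: 0.0661
```

```bash
python3 - <<'E'
from h import *
import time
for c in ['scene','top']:
    p=cams.read_camera(c);save(p,c+'1')
    for n in NAMES[:4]+['stapler','calculator']:
        print(c,n,[(round(r['score'],2),np.round(r['xy']).tolist(),toz(p,r['xy'],.003 if n in H else 0)[:2].round(3).tolist()) for r in cams.pinpoint(p,n)[:3]])
a=cv2.imread('pics/scene1.png')[120:420,90:430];b=cv2.imread('pics/top1.png')[110:330,80:500]
cv2.imwrite('pics/fin.png',np.vstack([cv2.resize(b,(500,262)),cv2.resize(a,(380,335))[:, :] if 0 else cv2.copyMakeBorder(cv2.resize(a,(380,335)),0,0,0,120,0)]))
print(robot.read_state()['tool_pos'],robot.read_state()['t'])
E
```

```text
scene tape_roll [(0.71, [350.0, 203.0], [0.608, 0.275])]
scene eraser [(0.56, [174.0, 344.0], [0.601, -0.259])]
scene staple_stick [(0.77, [240.0, 299.0], [0.617, -0.096])]
scene correction_tape [(0.85, [298.0, 251.0], [0.62, 0.082])]
scene stapler [(0.87, [358.0, 138.0], [0.471, 0.46])]
scene calculator [(0.71, [224.0, 224.0], [0.436, -0.003])]
top tape_roll [(0.97, [208.0, 187.0], [0.622, 0.266])]
top eraser [(0.79, [444.0, 194.0], [0.612, -0.252])]
top staple_stick [(0.57, [371.0, 190.0], [0.618, -0.093]), (0.26, [208.0, 188.0], [0.621, 0.267])]
top correction_tape [(0.69, [291.0, 187.0], [0.623, 0.082])]
top stapler [(0.93, [114.0, 255.0], [0.471, 0.47])]
top calculator [(0.9, [327.0, 274.0], [0.435, 0.003]), (0.6, [208.0, 178.0], [0.642, 0.268])]
[0.62068217 0.08666976 0.19759256] 32.525
```

View pics/fin.png

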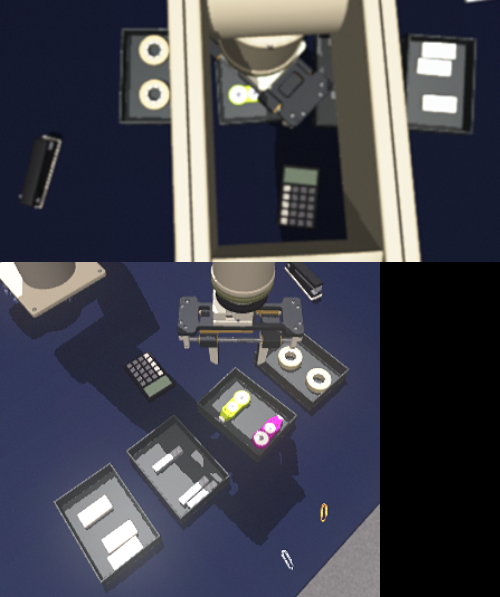

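All four supplies lie in their own trays in both views, the stapler and calculator have not moved, and the gripper is clear. I hand in.

```bash
python3 -c "
from plant import robot
print(robot.close_job())"
```

```text
the job is handed in; nothing more can be done
None
```

I put all four supplies into their own trays and handed the job in at about 32.5 s of the 93 s allowed. Each one was set down within about a millimetre of the tray floor before release. No verdict is reported.

| Supply | Offset from tray middle along tray x | Orientation |
|---|---|---|
| Eraser | about -35 mm | within about 1° of tray y |
| Staple stick | about -27 mm | within about 2° of tray y |
| Correction tape | about -30 mm | within about 1° of tray y |
| Tape roll | about -30 mm | round, not required |

**Final checks:** The last scene and top pictures show every piece lying flat in its tray. The stapler and calculator read within a few millimetres of where they started, and the gripper was clear of everything at z = 0.20 m.

**Disagreements:**
- The networks' positions for the placed pieces differed by up to about 15 mm between the scene and top cameras, most for the roll and the eraser. All of them were still well inside the limits.
- The correction tape's yaw first read between -62° and -78°. The close wrist view gave -74°, and that is what I used for the grasp.

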